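# Empty the inspected bushes into the good-parts dish and hang the tag

## Task

The brass bushes under the microscope have passed inspection: take the blue cup out from under the lens without knocking the microscope, pour all six bushes into the white dish (none in the red one or on the table), and set the empty cup down upright on the middle of the grey coaster without dropping it. Then hang the green tag by its eye on the steel peg to mark the batch as checked, and leave the other things on the bench as they are.

Things in the scene. Friction and masses are not known exactly. Their poses are not given: they have to be found in the camera images.
- microscope: white gooseneck stereo microscope, fixed. Origin: on the table under the lens centre; z up; its -x side (roughly towards the middle of the table, the robot's left) is open. A gripper straight down over the cup would hit the lens; leaning back about 45 degrees to the -x side it goes in freely. The neck leaves the head to +y at 205 mm height; round foot, 176 mm across, centred at (100, 230) mm
- lens (a point): centre of the underside of the microscope's lens ring, 165 mm above the table. Ring 52 mm across; from 187 mm up the head is 76 to 100 mm wide, up to about 400 mm; the eyepieces lean to the microscope's +x. Axes as the microscope's
- cup: blue open pouring cup, loose, about 70 g empty, under the lens. Origin: centre of its base's underside; z up, x towards the sloping lip (away from the microscope's open side). Flat side walls at y = -26 and +26 mm, x = -23 to 23 mm, 50 mm tall: grip here. Back wall upright at x = -23 mm, 50 mm tall. Walls and floor 3 mm. Tipped lip-down by 75 to 90 degrees it empties
- cup_lip (a point): middle of the cup's pouring edge, at x = 63, z = 47 mm of the cup; the 52 mm wide lip rises to it from the base at x = 23, z = 0, sloping outward 40 degrees from vertical. Axes as the cup's
- bush0: one of six loose brass bushes standing in the cup: solid cylinder 14 mm across, 13 mm long, 17 g; origin at the centre of one end
- bush1: one of six loose brass bushes standing in the cup: solid cylinder 14 mm across, 13 mm long, 17 g; origin at the centre of one end
- bush2: one of six loose brass bushes standing in the cup: solid cylinder 14 mm across, 13 mm long, 17 g; origin at the centre of one end
- bush3: one of six loose brass bushes standing in the cup: solid cylinder 14 mm across, 13 mm long, 17 g; origin at the centre of one end
- bush4: one of six loose brass bushes standing in the cup: solid cylinder 14 mm across, 13 mm long, 17 g; origin at the centre of one end
- bush5: one of six loose brass bushes standing in the cup: solid cylinder 14 mm across, 13 mm long, 17 g; origin at the centre of one end
- white_dish: white round dish, fixed: outside 90 mm across at the bottom, 120 mm at the rim, 45 mm tall, wall 4 mm, floor 5 mm. Origin: centre of the underside. Bushes go here
- red_dish: red dish of the same shape, for rejects, fixed; leave it empty. Origin: centre of the underside
- coaster: dark grey square coaster, 100 x 100 mm, 3 mm thick, fixed. Origin: centre of the underside
- rack: grey slotted rack, fixed, 110 x 34 mm, 17 mm tall. The slot runs along its x, 8.5 mm wide; its floor is 4 mm above the table. Origin: centre of the underside
- tag: green flat tag standing on edge in the rack's slot, loose, 30 g. 90 mm long (x), 6 mm thick (y), 50 mm tall (z); origin: centre of its underside. A 21 mm eye (round hole along y) lies at x = -29, z = 29 mm. Grip it across its thickness at about x = +15 mm, above the rack; let go on the peg it swings down and hangs from the eye
- tag_eye (a point): centre of the tag's eye (hole axis = y of the tag)
- peg_stand: fixed stand: 80 mm square foot 12 mm thick, 12 mm upright post 160 mm tall, steel peg 8 mm thick leaving the post at 150 mm height towards the stand's -x (roughly towards the robot), rising 12 degrees, 66 mm long, with an 11 mm orange ball at its tip. Origin: centre of the foot's underside, under the post; z up
- peg_mid (a point): point on the peg's axis, 33 mm from the post's axis; axes as the stand's
- peg_tip (a point): outer end of the orange ball on the peg's axis, 65 mm from the post's axis
- jar: amber glass jar with white cap, 48 mm wide, 60 mm tall; a bystander, loose; leave it
- tape: roll of yellow tape lying flat, 90 mm across, 20 mm tall; a bystander, loose; leave it
- screwdriver: screwdriver lying down, 160 mm long; a bystander, loose; leave it
- eraser: small blue block, 50 x 22 x 14 mm; a bystander, loose; leave it
- tin: flat aluminium tin, 50 mm across, 22 mm tall; a bystander, loose; leave it

How it is judged:
On the way, in this order (a step that is already met when the one before it is completed fails the run):
1. the cup is held in the fingers and tipped over the white dish (angle between cup's own z axis and vertical above 0.7 rad and contact force between the fingers and cup above 0.5 N and horizontal distance between cup and white_dish below 0.16 m), for 0.05 s.
2. all six bushes lie in the white dish (horizontal distance between each of bush0, bush1, bush2, bush3, bush4, bush5 and white_dish below 0.058 m and z of each of bush0, bush1, bush2, bush3, bush4, bush5 in the frame of white_dish below 0.045 m), for 0.2 s.
3. the empty cup stands upright on the coaster, released (horizontal distance between cup and coaster below 0.03 m and z of cup in the frame of coaster below 0.008 m and angle between cup's own z axis and vertical below 0.1 rad and contact force between the fingers and cup below 0.05 N), for 0.2 s.
4. the tag hangs by its eye on the peg, released (x of tag_eye in the frame of peg_stand between -0.062 and -0.006 m and y of tag_eye in the frame of peg_mid between -0.011 and 0.011 m and z of tag_eye in the frame of peg_mid between -0.022 and 0.008 m and contact force between the fingers and tag below 0.05 N), for 0.2 s.
At the end, for the whole second after the job is handed in: All six bushes lie in the white dish, below its rim, within 58 mm of its axis; the cup stands upright (within 0.1 rad) on the coaster, centred within 30 mm; the tag hangs with the peg through its eye (it may sway); cup and tag released, cup and bushes at rest (all of step 2 and all of step 3 and all of step 4 and linear speed of each of cup, bush0, bush1, bush2, bush3, bush4, bush5 below 0.03 m/s); the robot touches nothing.
It fails at once if the microscope is knocked (more than 8 N) (contact force between anything else and microscope above 8 N).
It fails at once if the cup is dropped (moving faster than 0.5 m/s while not touched by the fingers) (contact force between the fingers and cup below 0.01 N and linear speed of cup above 0.5 m/s).
It fails at once if a bystander is moved more than 30 mm (distance of any of jar, tape, screwdriver, eraser, tin from where it was at the start of the episode above 0.03 m).
It also fails if it takes over 72 s, if anything falls off the work surface, if the arm or the gripper's body presses on something with over 40 N, if the wrist force passes 120 N, or if a joint passes its speed limit or range.

## Robot

A 6-joint arm with a two-finger parallel gripper is mounted at the origin on the work surface. World frame = base frame: x ahead of the robot, y to its left, z up, the work surface at z = 0. Lengths are in m, angles in rad, forces in N, time in s.
With the tool pointing down it reaches from about 0.35 to 0.725 m from the base axis. Payload 4.3 kg.
Tool frame: the origin (TCP) lies midway between the tips of the shut fingers; the grasp point (between the pads) lies 19 mm behind it; z points along the fingers, y is the line along which they close (so a half turn about z gives the same grasp; the last joint's range is limited). The gripper opens to 85 mm and grips with 20 to 120 N. Pads are 22 mm wide; open, the fingers measure 114 mm over their backs; the gripper's body (76 mm by 85 mm) begins 54 mm behind the grasp point. The pads swing forward as they close: fully open they stand 13 mm farther back than shut.
Start: joints at [1.232, 0.377, 0.081, 1.274, 0, 1.46], TCP at [0.13, 0.56, 0.231] pointing down, gripper open.
Joint ranges: [-2.72, 2.72], [-0.84, 1.66], [-1.02, 1.22], [-1.77, 2.12], [-1.37, 1.28], [-3.14, 3.14]. Speed limits (rad/s): [2.57, 2.57, 3.14, 3.14, 3.14, 3.14].

## Interface

Orientations are given as a unit quaternion [x, y, z, w].
In Python, from cell import state, camera, camera_info, hand_in gives the robot as it stands.
- The arm moves only by the tool arm_command, never from a script. Its argument "commands" is a list of rows, each a list of 7 numbers: the turn, a rotation vector about the tool's x, y, z normalised to -1 to 1, where 1 is 2 pi rad, then the shift along the tool's x, y, z normalised to -1 to 1, where 1 is 0.15 m, then the opening, from 0 (shut) to 1 (fully open). In form: [[ax, ay, az, x, y, z, gripper], ...]. A call has 1 to 10 rows; each row shifts and turns the commanded pose from where the row before left it, along the tool's axes as they then stand; what a row does not reach is not made up. A row lasts 1/8 s, in which the tool goes at most 62.5 mm and 10.7 degrees, less where a joint would pass 70% of its speed; a pose out of reach is approached as far as the arm can. A call with a number of a shift or a turn outside -1 to 1 is refused whole. A call with a gripper value outside its range is refused whole. The fingers move at their own pace and stop on an object; "squeeze" is the grip in N (left out, the last holds). Time passes only in rows, so rows that do not move let the fingers close. It gives the time, the measured TCP pose, the force, the opening and the grip force at its end, in the units of the state.
- state(): the state, without advancing time (a new reading comes with each control period).
- camera(name): name is "side" or "top"; returns the picture (420x560x3 uint8, red, green, blue); there is no depth.
- camera_info(name): a dict with "fx", "fy", "cx", "cy" (pixels), "cam_to_world" (4x4, takes a point from camera to world coordinates). Camera axes: x right, y up, looking along -z (the intrinsics and any distortion apply to the point x, -y, -z); pixel columns grow to the right and rows downward; lengths in m; the calibration is good to about 2 mm. A picture is of the moment at which its call begins. camera_info takes no time and is no camera call.
- hand_in(): hands the job in; it is judged then, once.
The state is a dict: "clock": time; "joint_positions": joint angles; "joint_vel": joint speeds; "effort": joint torques, N m; "ee_pos": TCP position; "ee_rot": TCP orientation; "force": force on the tool from outside, world axes, zero at the start; "torque": the same for the moment, N m; "opening": finger opening in m; "gripper_force": force on a finger pad.
Only numpy, scipy, OpenCV 4.12 (cv2) and the standard library are available. Lean on these libraries where they do the work, as an engineer would, in place of code of your own. Each camera call takes 0.05 s, during which the arm holds its last target. There are 200 camera calls.

## Working session

There is one attempt and no reset: what is moved stays moved. The work goes in short steps, Python scripts to look and compute and a tool call to move; the robot and the scene stay as the last step left them, time stands still between calls to the robot, and variables do not carry over. Pictures are saved under pics/ and viewed, at most 12 in all, crops included, and the job is handed in when it is done.

Besides the shell and the picture viewer there is one more tool, called after ">>>" by a JSON object that holds its "fn" and its "kwargs". arm_command: Moves the arm, as the interface text tells. Scaled input: -1 to 1 covers 0.15 m each way for a shift and 2 pi rad each way for a turn. Its arguments: {"type":"object","properties":{"commands":{"type":"array","items":{"type":"array","items":{"type":"number"}}},"squeeze":{"type":"number"}},"required":["commands"]}

```bash
mkdir -p pics; ls
python3 - <<'E'
from cell import *
import cv2,numpy as np
np.set_printoptions(precision=4,suppress=True)
for n in("side","top"):
    im=camera(n); cv2.imwrite(f"pics/{n}0.png",im[:,:,::-1]); i=camera_info(n); print(n,{k:(np.array(v) if k=="cam_to_world" else v) for k,v in i.items()})
print(state())
E
```

```text
pics
side {'fx': 402.3994343003309, 'fy': 402.3994343003309, 'cx': 273.4318378388697, 'cy': 208.2965245011913, 'cam_to_world': array([[-0.9113,  0.2501, -0.3271,  0.2223],
       [-0.4117, -0.5542,  0.7234,  0.7508],
       [-0.0004,  0.7939,  0.608 ,  0.7454],
       [ 0.    ,  0.    ,  0.    ,  1.    ]])}
top {'fx': 439.46127117417785, 'fy': 439.46127117417785, 'cx': 278.04590269307516, 'cy': 195.39369412751367, 'cam_to_world': array([[-0.1054,  0.9739, -0.201 ,  0.3497],
       [-0.9944, -0.1043,  0.0157,  0.033 ],
       [-0.0057,  0.2015,  0.9795,  1.1137],
       [ 0.    ,  0.    ,  0.    ,  1.    ]])}
{'clock': 0.1, 'joint_positions': array([1.2317, 0.378 , 0.0798, 1.2744, 0.    , 1.4605]), 'joint_vel': array([ 0.0003, -0.0033,  0.002 , -0.    , -0.0005, -0.0005]), 'effort': array([  0.0009, -46.4695,  27.0582,   0.0121,  -0.0001,   0.    ]), 'ee_pos': array([0.1302, 0.5595, 0.2304]), 'ee_rot': array([ 0.1142,  0.9935, -0.0009, -0.0002]), 'force': array([-0.5371, -0.3776,  0.2667]), 'torque': array([-0.0271,  0.0185, -0.0229]), 'gripper_force': 0.0, 'opening': 0.08549964545047953}
```

View pics/side0.png

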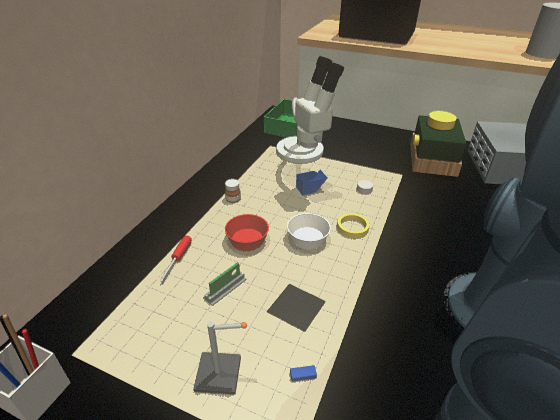

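View pics/top0.png

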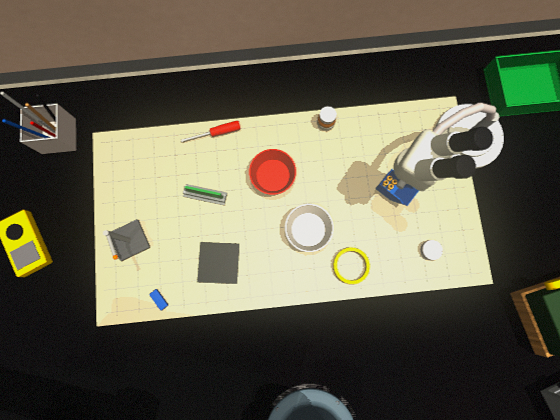

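The side view shows the cup at about (311,182) under the lens, the white dish at (309,232), the tag at (225,280), the peg ball at (243,325) and the coaster at (296,307). In the top view the cup is at (397,187), the white dish at (308,229), the coaster at (218,263), the tag at (205,192) and the stand at (128,240). Next I'll enlarge the key regions.

```bash
cat > h.py <<'E'
import cv2,numpy as np
from cell import *
from scipy.spatial.transform import Rotation as R
np.set_printoptions(precision=4,suppress=True)
I={n:camera_info(n) for n in("side","top")}
def ray(n,u,v):
    i=I[n];T=np.array(i["cam_to_world"]);d=T[:3,:3]@np.array([(u-i["cx"])/i["fx"],-(v-i["cy"])/i["fy"],-1]);return T[:3,3],d/np.linalg.norm(d)
def plane(n,u,v,z):
    o,d=ray(n,u,v);return o+d*(z-o[2])/d[2]
def tri(a,b):  # a=(u,v) side, b=(u,v) top ; returns point, gap
    (o,d),(p,e)=ray("side",*a),ray("top",*b);s=np.linalg.lstsq(np.c_[d,-e],p-o,rcond=None)[0]
    A,B=o+s[0]*d,p+s[1]*e;return (A+B)/2,np.linalg.norm(A-B)
def proj(n,P):
    i=I[n];T=np.array(i["cam_to_world"]);c=T[:3,:3].T@(np.array(P)-T[:3,3]);return np.array([i["cx"]+i["fx"]*c[0]/-c[2],i["cy"]+i["fy"]*c[1]/c[2]])
def crop(im,u,v,w,h,k,ticks=10):
    c=cv2.resize(im[v:v+h,u:u+w],None,fx=k,fy=k,interpolation=cv2.INTER_CUBIC)
    for x in range(-u%ticks,w,ticks): cv2.line(c,(x*k,0),(x*k,6),(0,0,255),1);cv2.putText(c,str(u+x),(x*k,16),0,.35,(0,0,255))
    for y in range(-v%ticks,h,ticks): cv2.line(c,(0,y*k),(6,y*k),(0,0,255),1);cv2.putText(c,str(v+y),(8,y*k+4),0,.35,(0,0,255))
    return c
E
python3 - <<'E'
from h import *
s=cv2.imread("pics/side0.png");t=cv2.imread("pics/top0.png")
a=crop(s,265,130,80,75,5);b=crop(t,355,150,80,75,5)
cv2.imwrite("pics/c1.png",np.hstack([a,b]))
a=crop(s,185,255,80,145,4);b=crop(t,100,170,140,110,3);b=cv2.copyMakeBorder(b,0,580-330,0,0,cv2.BORDER_CONSTANT)
cv2.imwrite("pics/c2.png",np.hstack([a,b]))
E
```

```text
(no output)
```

View pics/c1.png

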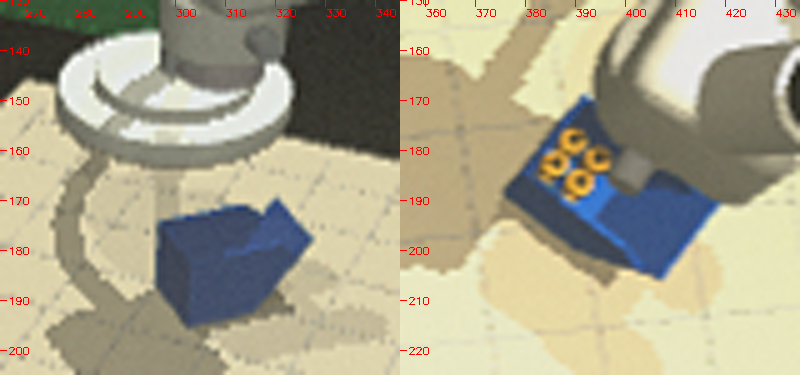

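View pics/c2.png

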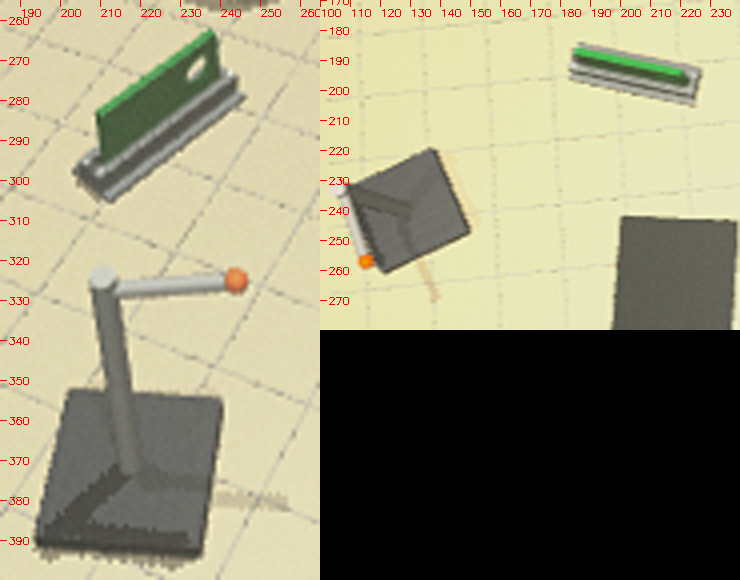

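The crops show the cup clearly. In the top view the back-wall corners are near (376,188) and (390,169), and the lip corners near (405,205) and (417,190). The tag eye is at (231,272) in side, the ball at (241.5,325) in side and (115.5,257) in top, and the rack is at (205,195) in top. Now the numbers.

Run:
```python
from h import *
s=cv2.imread("pics/side0.png");t=cv2.imread("pics/top0.png")
for nm,uv,z in[("A",(376,188),.05),("B",(390,169.3),.05),("C",(405,205),.047),("D",(418,190),.047)]:
    P=plane("top",*uv,z);print(nm,P,proj("side",P))
def blob(im,f,box,n=1):
    h=cv2.cvtColor(im,cv2.COLOR_BGR2HSV).astype(int);m=f(h[...,0],h[...,1],h[...,2]).astype(np.uint8);k=np.zeros_like(m);u,v,w,hh=box;k[v:v+hh,u:u+w]=1;m*=k
    c=max(cv2.findContours(m,cv2.RETR_EXTERNAL,cv2.CHAIN_APPROX_NONE)[0],key=cv2.contourArea);return c,m
# white dish rim ellipses
for nm,z,bx in[("white",.045,{"top":(280,200,55,55),"side":(283,208,50,45)}),("red",.045,{"top":(245,145,55,55),"side":(220,210,52,42)})]:
  for n,im in(("top",t),("side",s)):
    f=(lambda H,S,V:(S<60)&(V>70)) if nm=="white" else (lambda H,S,V:((H<8)|(H>172))&(S>150))
    c,_=blob(im,f,bx[n]);print(nm,n,cv2.boundingRect(c),cv2.contourArea(c))
    Q=np.array([plane(n,*p,z)[:2] for p in c[:,0].astype(float)]);print("   bbox",Q.min(0),Q.max(0),"circ",cv2.minEnclosingCircle(Q.astype(np.float32)))
# coaster
for n,im,bx in(("top",t,(190,235,60,60)),("side",s,(260,280,75,55))):
    c,_=blob(im,lambda H,S,V:(V<100),bx);Q=np.array([plane(n,*p,.003)[:2] for p in c[:,0].astype(float)],np.float32);print("coaster",cv2.minAreaRect(Q))
for n,im,bx in(("top",t,(100,210,60,70)),("side",s,(185,350,60,50))):
    c,_=blob(im,lambda H,S,V:(V<125)&(S<60),bx);Q=np.array([plane(n,*p,.012)[:2] for p in c[:,0].astype(float)],np.float32);r=cv2.minAreaRect(Q);print("foot",n,r)
b=[]
for n,im,bx in(("side",s,(230,310,30,30)),("top",t,(105,245,25,25))):
    c,m=blob(im,lambda H,S,V:(H<16)&(S>150),bx);M=cv2.moments(c);b.append((M["m10"]/M["m00"],M["m01"]/M["m00"]));print("ball",b[-1])
print("ball",tri(*b))
print("posttop",tri((211,324),(105.5,232)))
# tag
for n,im,bx in(("side",s,(195,255,60,60)),("top",t,(170,170,70,50))):
    c,m=blob(im,lambda H,S,V:(H>45)&(H<75)&(S>90),bx);ap=cv2.approxPolyDP(c,1.5,True)[:,0];print("tag",n,ap.tolist(),cv2.minAreaRect(c))
    if n=="top":
        Q=np.array([plane(n,*p,.054)[:2] for p in c[:,0].astype(float)],np.float32);print(cv2.minAreaRect(Q))
c,m=blob(t,lambda H,S,V:((S<60)&(V<215))|((H>45)&(H<75)&(S>90)),(180,178,52,30));Q=np.array([plane("top",*p,.017)[:2] for p in c[:,0].astype(float)],np.float32);print("rack",cv2.minAreaRect(Q))
```

```text
A [ 0.5606 -0.2272  0.05  ] [304.1059 184.13  ]
B [ 0.6043 -0.2691  0.05  ] [295.9958 174.2838]
C [ 0.5112 -0.2924  0.047 ] [326.038 177.993]
D [ 0.5451 -0.3306  0.047 ] [319.8231 169.7999]
white top (280, 200, 55, 55) 2477.0
   bbox [ 0.4109 -0.1206] [0.5568 0.0184] circ ((0.4852558970451355, -0.04722465202212334), 0.09320874512195587)
white side (283, 208, 50, 45) 2151.5
   bbox [ 0.3911 -0.1528] [0.5728 0.0719] circ ((0.474865198135376, -0.04047375172376633), 0.11590363085269928)
red top (249, 149, 47, 46) 1626.5
   bbox [ 0.5732 -0.0342] [0.6912 0.0828] circ ((0.6324867606163025, 0.024236297234892845), 0.0593472458422184)
red side (225, 214, 44, 29) 920.0
   bbox [ 0.5724 -0.0343] [0.6879 0.0842] circ ((0.6302312612533569, 0.02524881809949875), 0.05962364748120308)
coaster ((0.42422035336494446, 0.18297290802001953), (0.09619614481925964, 0.09739705920219421), 81.58366394042969)
coaster ((0.4220426678657532, 0.18343181908130646), (0.09786354005336761, 0.09894374012947083), 81.5860366821289)
foot top ((0.503654420375824, 0.4015446603298187), (0.08198249340057373, 0.081584431231021
[... 267 characters left out ...]
t64(0.0017393724819427011))
posttop (array([0.5025, 0.4004, 0.1591]), np.float64(0.00412245217540555))
tag side [[238, 263], [209, 283]] ((223.53955078125, 273.0547790527344), (1.981660008430481, 35.21951675415039), 54.162349700927734)
tag top [[185, 186], [190, 191], [197, 190], [202, 191], [202, 193], [207, 192], [211, 193], [210, 195], [220, 195], [222, 197], [220, 193]] ((203.49099731445312, 191.54153442382812), (38.492252349853516, 4.673452377319336), 12.264772415161133)
((0.5963882207870483, 0.19818620383739471), (0.09623275697231293, 0.011690258979797363), 71.46805572509766)
rack ((0.5981595516204834, 0.20199529826641083), (0.11355707794427872, 0.03449339419603348), 72.38642120361328)
```

Run:
```python
from h import *
s=cv2.imread("pics/side0.png");t=cv2.imread("pics/top0.png")
def hsv(im): return cv2.cvtColor(im,cv2.COLOR_BGR2HSV).astype(int)
def big(m,box):
    k=np.zeros(m.shape,np.uint8);u,v,w,h=box;k[v:v+h,u:u+w]=1;return max(cv2.findContours(m.astype(np.uint8)*k,0,1)[0],key=cv2.contourArea)
def corners(im,box,name):
    c=big((hsv(im)[...,0]>100)&(hsv(im)[...,0]<130)&(hsv(im)[...,1]>90),box);print(name,cv2.approxPolyDP(c,1.6,True)[:,0].tolist())
corners(s,(285,160,50,45),"cup side");corners(t,(370,160,55,55),"cup top")
B,C,D=[tri(*p) for p in[((295.3,174),(390,169.3)),((325.3,178),(405,205)),((318.5,170),(418,190))]]
print("B,C,D",B,C,D); print("A' z0",plane("side",301,195,0),"A top",plane("top",376,188,.05))
W=[]
for p,q in((B,(-23,26)),(C,(63,-26)),(D,(63,26))): W.append((p[0][:2],q))
W.append((plane("side",301,195,0)[:2],(-23,-26)));W.append((plane("top",376,188,.05)[:2],(-23,-26)))
P=np.array([w[0] for w in W]);Q=np.array([w[1] for w in W])/1000
a=P-P.mean(0);b=Q-Q.mean(0);th=np.arctan2((b[:,0]*a[:,1]-b[:,1]*a[:,0]).sum(),(b*a).sum());Rm=np.array([[np.cos(th),-np.sin(th)],[np.sin(th),np.cos(th)]]);o=P.mean(0)-Rm@Q.mean(0)
print("cup",o,np.degrees(th),"res",P-(Q@Rm.T+o))
print("lens exp side",proj("side",[*o,.165]),"ring",[proj("side",[o[0]+.026*np.cos(x),o[1]+.026*np.sin(x),.165]).round(1).tolist() for x in(0,1.57,3.14,4.71)])
# bushes
c=(hsv(t)[...,0]<25)&(hsv(t)[...,1]>150);yx=np.argwhere(c[165:195,375:400]);print("bush",plane("top",*(yx.mean(0)[::-1]+[375,165]),.016))
# dish: table saturation check
for n,im,p in(("top",t,(270,220)),("side",s,(275,240))): print(n,hsv(im)[p[1],p[0]])
for n,im,bx in(("top",t,(278,198,60,60)),("side",s,(280,205,58,50))):
    H=hsv(im);
    for th_ in(35,45,55):
        cc=big(H[...,1]<th_,bx);Qd=np.array([plane(n,*p,.045)[:2] for p in cc[:,0].astype(float)],np.float32);print("white",n,th_,cv2.boundingRect(cc),cv2.minEnclosingCircle(Qd))
# tag
for n,im,bx in(("side",s,(195,255,60,60)),("top",t,(170,170,70,50))):
    I_=im.astype(int);m=(I_[...,1]>I_[...,2]+25)&(I_[...,1]>I_[...,0]+15)&((hsv(im)[...,0]>45));c=big(m,bx);print("tag",n,cv2.approxPolyDP(c,1.5,True)[:,0].tolist())
    if n=="side":
        k=np.zeros(m.shape,np.uint8);cv2.drawContours(k,[c],-1,1,-1);hol=np.argwhere((k==1)&~m);print("eye px",hol.mean(0)[::-1],len(hol))
```

```text
cup side [[320, 170], [317, 173], [310, 171], [297, 174], [303, 181], [303, 193], [314, 191], [326, 178]]
cup top [[391, 169], [379, 184], [402, 203], [407, 204], [418, 190], [405, 186], [399, 189], [394, 185], [389, 191], [386, 189], [387, 185], [383, 187], [381, 183], [393, 170]]
B,C,D (array([ 0.6053, -0.2686,  0.0508]), np.float64(0.00236774371174502)) (array([ 0.5124, -0.2924,  0.0464]), np.float64(0.002275988891023408)) (array([ 0.5475, -0.3308,  0.045 ]), np.float64(0.00408837239590881))
A' z0 [ 0.572  -0.2356  0.    ] A top [ 0.5606 -0.2272  0.05  ]
cup [ 0.5711 -0.2661] -132.75908142925104 res [[-0.0005 -0.0018]
 [ 0.0031  0.0023]
 [ 0.0001 -0.0009]
 [ 0.0043 -0.0041]
 [-0.007   0.0044]]
lens exp side [307.2373 144.7212] ring [[299.1, 143.0], [304.1, 148.6], [315.5, 146.5], [310.3, 141.0]]
bush [ 0.5785 -0.2715  0.016 ]
top [ 29  42 233]
side [ 24  55 223]
white top 35 (285, 203, 49, 49) ((0.48053839802742004, -0.05158482864499092), 0.061783839017152786)
white top 45 (278, 198, 60, 60) ((0.4824046790599823, -0.04830516129732132), 0.10305693745613098)
white top 55 (278, 198, 60, 60) ((0.4824046790599823, -0.04830516129732132), 0.10305693745613098)
white side 35 (287, 212, 44, 38) ((0.4748685956001282, -0.03625195100903511), 0.07668530941009521)
white side 45 (287, 211, 44, 39) ((0.47845137119293213, -0.0370810441672802), 0.07860954105854034)
white side 55 (280, 205, 58, 50) ((0.47245335578918457, -0.04546068236231804), 0.13170935213565826)
tag side [[238, 263], [235, 263], [209, 283]]
eye px [nan nan] 0
tag top [[184, 187], [212, 193], [214, 196], [220, 195], [220, 193], [189, 186]]<stdin>:30: RuntimeWarning: Mean of empty slice.
  ret = um.true_divide(
```

```bash
cat >> h.py <<'E'
def cupR(yaw_deg,lean=45,tip=0):
    """tool orientation with tool y = cup y; cup at yaw; tool leaning, tipped lip-down by tip"""
    a=np.radians(yaw_deg);cx=np.array([np.cos(a),np.sin(a),0]);cy=np.array([-np.sin(a),np.cos(a),0])
    b=np.radians(lean+(-tip));z=np.sin(b)*cx-np.cos(b)*np.array([0,0,1]);return np.c_[np.cross(cy,z),cy,z]
def plan(pos,Rt,n,grip,after=False,start=None):
    st=state();p0,q0=(st["ee_pos"],R.from_quat(st["ee_rot"])) if start is None else start
    Rt=R.from_matrix(Rt);w=(q0.inv()*Rt).as_rotvec();dp=(np.array(pos)-p0)/n
    print("turn deg",np.degrees(np.linalg.norm(w)),"dist",np.linalg.norm(dp)*n,"min rows",max(np.degrees(np.linalg.norm(w))/10.7,np.linalg.norm(dp)*n/.0625))
    for k in range(n):
        q=q0*R.from_rotvec(w*(k+after)/n);print([float(x) for x in np.r_[w/n/2/np.pi,q.inv().apply(dp)/.15].round(4)]+[grip])
def downR(yaw_y): # tool down, tool y at given deg
    return cupR(yaw_y-90,0)
E
python3 - <<'E'
from h import *
print(downR(76.9)-R.from_quat(state()["ee_rot"]).as_matrix())
plan([.45,.1,.25],downR(0),10,1)
E
```

```text
[[-0.     -0.0002  0.0006]
 [-0.0002  0.      0.0017]
 [-0.0002  0.0018 -0.    ]]
turn deg 76.88970130043434 dist 0.5601431248988463 min rows 8.962289998381541
[-0.0, 0.0, 0.0214, -0.2771, -0.25, -0.0126, 1]
[-0.0, 0.0, 0.0214, -0.3081, -0.2107, -0.0127, 1]
[-0.0, 0.0, 0.0214, -0.3335, -0.1676, -0.0128, 1]
[-0.0, 0.0, 0.0214, -0.3529, -0.1214, -0.0128, 1]
[-0.0, 0.0, 0.0214, -0.366, -0.0731, -0.0129, 1]
[-0.0, 0.0, 0.0214, -0.3725, -0.0235, -0.0129, 1]
[-0.0, 0.0, 0.0214, -0.3723, 0.0265, -0.013, 1]
[-0.0, 0.0, 0.0214, -0.3654, 0.0761, -0.013, 1]
[-0.0, 0.0, 0.0214, -0.3519, 0.1243, -0.013, 1]
[-0.0, 0.0, 0.0214, -0.3321, 0.1703, -0.013, 1]
```

>>> {"fn": "arm_command", "kwargs": {"commands": [[0,0,0.0214,-0.277,-0.25,-0.013,1],[0,0,0.0214,-0.308,-0.21,-0.013,1],[0,0,0.0214,-0.333,-0.168,-0.013,1],[0,0,0.0214,-0.353,-0.121,-0.013,1],[0,0,0.0214,-0.366,-0.073,-0.013,1],[0,0,0.0214,-0.372,-0.023,-0.013,1],[0,0,0.0214,-0.372,0.027,-0.013,1],[0,0,0.0214,-0.365,0.076,-0.013,1],[0,0,0.0214,-0.352,0.124,-0.013,1],[0,0,0.0214,-0.332,0.17,-0.013,1]]}}

```text
clock: 1.35
ee_pos: [0.4501, 0.0988, 0.2506]
ee_rot: [0.71, 0.705, -0.0, -0.0]
force: [1.2, 0.3, -0.0]
opening: 0.0856
gripper_force: 0.0
```

Run:
```python
from h import *
st=state();print(st["ee_pos"],st["joint_positions"],R.from_quat(st["ee_rot"]).as_matrix())
c=np.array([.571,-.266,0]);Rt=cupR(-132.8);cx=np.array([*(np.cos(np.radians(-132.8)),np.sin(np.radians(-132.8))),0])
g=c+[0,0,.032];tcp=g+.019*Rt[:,2];pre=tcp-.15*Rt[:,2];print("tcp",tcp,"pre",pre)
plan(pre+[0,0,.03],Rt,10,1)
```

```text
[0.4501 0.0988 0.2506] [ 0.0781  0.1407 -0.1835  1.2469  0.0004  1.6561] [[ 0.0072  1.     -0.0004]
 [ 1.     -0.0072  0.0003]
 [ 0.0003 -0.0004 -1.    ]]
tcp [ 0.5619 -0.2759  0.0186] pre [ 0.6339 -0.198   0.1246]
turn deg 61.059668640334515 dist 0.36212293303771376 min rows 5.79396692860342
[0.0046, -0.0119, 0.0112, -0.197, 0.124, 0.0639, 1]
[0.0046, -0.0119, 0.0112, -0.1826, 0.1393, 0.0743, 1]
[0.0046, -0.0119, 0.0112, -0.1664, 0.1539, 0.0831, 1]
[0.0046, -0.0119, 0.0112, -0.1487, 0.1674, 0.0902, 1]
[0.0046, -0.0119, 0.0112, -0.1295, 0.1799, 0.0956, 1]
[0.0046, -0.0119, 0.0112, -0.1092, 0.1911, 0.0992, 1]
[0.0046, -0.0119, 0.0112, -0.088, 0.2009, 0.1009, 1]
[0.0046, -0.0119, 0.0112, -0.066, 0.2092, 0.1007, 1]
[0.0046, -0.0119, 0.0112, -0.0436, 0.216, 0.0987, 1]
[0.0046, -0.0119, 0.0112, -0.0211, 0.221, 0.0948, 1]
```

>>> {"fn": "arm_command", "kwargs": {"commands": [[0.0046,-0.0119,0.0112,-0.197,0.124,0.064,1],[0.0046,-0.0119,0.0112,-0.183,0.139,0.074,1],[0.0046,-0.0119,0.0112,-0.166,0.154,0.083,1],[0.0046,-0.0119,0.0112,-0.149,0.167,0.09,1],[0.0046,-0.0119,0.0112,-0.13,0.18,0.096,1],[0.0046,-0.0119,0.0112,-0.109,0.191,0.099,1],[0.0046,-0.0119,0.0112,-0.088,0.201,0.101,1],[0.0046,-0.0119,0.0112,-0.066,0.209,0.101,1],[0.0046,-0.0119,0.0112,-0.044,0.216,0.099,1],[0.0046,-0.0119,0.0112,-0.021,0.221,0.095,1]]}}

```text
clock: 2.6
ee_pos: [0.6322, -0.1889, 0.1572]
ee_rot: [0.846, 0.38, -0.342, 0.15]
force: [1.7, -0.7, 0.4]
opening: 0.0856
gripper_force: 0.0
```

Run:
```python
from h import *
st=state();print(st["ee_pos"],st["joint_positions"])
Rt=cupR(-132.8);tcp=np.array([.571,-.266,.032])+.019*Rt[:,2]
plan(tcp-.08*Rt[:,2],Rt,4,1)
for n in("side","top"): cv2.imwrite(f"pics/{n}1.png",camera(n)[:,:,::-1])
a=crop(cv2.imread("pics/side1.png"),250,100,130,110,3);b=crop(cv2.imread("pics/top1.png"),330,110,130,110,3);cv2.imwrite("pics/c3.png",np.hstack([a,b]))
```

```text
[ 0.6322 -0.1889  0.1572] [-0.119   1.143   1.0468  1.9817 -0.6015  2.3377]
turn deg 1.5957543459550296 dist 0.09908435785804773 min rows 1.5853497257287636
[0.0003, -0.0008, 0.0007, 0.0285, 0.0116, 0.1622, 1]
[0.0003, -0.0008, 0.0007, 0.0294, 0.0118, 0.1621, 1]
[0.0003, -0.0008, 0.0007, 0.0302, 0.012, 0.1619, 1]
[0.0003, -0.0008, 0.0007, 0.0311, 0.0122, 0.1617, 1]
```

View pics/c3.png

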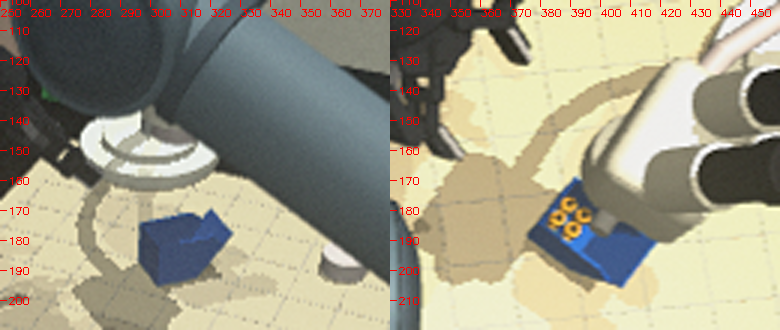

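The gripper is open and leaning towards the cup from its back side, with its fingertips at about (380,130) and (348,155) in the top view. The cup is untouched. Moving in.

>>> {"fn": "arm_command", "kwargs": {"commands": [[0.0003,-0.0008,0.0007,0.029,0.012,0.162,1],[0.0003,-0.0008,0.0007,0.029,0.012,0.162,1],[0.0003,-0.0008,0.0007,0.03,0.012,0.162,1],[0.0003,-0.0008,0.0007,0.031,0.012,0.162,1],[0,0,0,0,0,0,1]]}}

```text
clock: 3.32
ee_pos: [0.5984, -0.2331, 0.0763]
ee_rot: [0.846, 0.371, -0.35, 0.152]
force: [-0.4, 0.4, 1.6]
opening: 0.0854
gripper_force: 0.0
```

Run:
```python
from h import *
st=state();print(st["ee_pos"],st["joint_positions"],st["force"])
Rt=cupR(-132.8);tcp=np.array([.571,-.266,.032])+.019*Rt[:,2]
plan(tcp,Rt,6,1)
```

```text
[ 0.5984 -0.2331  0.0763] [-0.1805  1.0548  0.6415  1.6491 -0.6385  2.2992] [-0.4111  0.3962  1.6482]
turn deg 0.2139857233990085 dist 0.08060426128394671 min rows 1.2896681805431474
[0.0, -0.0, 0.0001, 0.0011, 0.0025, 0.0895, 1]
[0.0, -0.0, 0.0001, 0.0011, 0.0025, 0.0895, 1]
[0.0, -0.0, 0.0001, 0.0011, 0.0025, 0.0895, 1]
[0.0, -0.0, 0.0001, 0.0011, 0.0025, 0.0895, 1]
[0.0, -0.0, 0.0001, 0.0012, 0.0025, 0.0895, 1]
[0.0, -0.0, 0.0001, 0.0012, 0.0025, 0.0895, 1]
```

>>> {"fn": "arm_command", "kwargs": {"commands": [[0,0,0,0.001,0.0025,0.0895,1],[0,0,0,0.001,0.0025,0.0895,1],[0,0,0,0.001,0.0025,0.0895,1],[0,0,0,0.001,0.0025,0.0895,1],[0,0,0,0.001,0.0025,0.0895,1],[0,0,0,0.001,0.0025,0.0895,1],[0,0,0,0,0,0,1]]}}

```text
clock: 4.2
ee_pos: [0.564, -0.2758, 0.0198]
ee_rot: [0.846, 0.371, -0.349, 0.154]
force: [0.1, 0.2, -0.4]
opening: 0.0852
gripper_force: 0.0
```

>>> {"fn": "arm_command", "kwargs": {"commands": [[0,0,0,0,0,0,0.6],[0,0,0,0,0,0,0.5],[0,0,0,0,0,0,0.5],[0,0,0,0,0,0,0.5],[0,0,0,0,0,0,0.5],[0,0,0,0,0,0,0.5]], "squeeze": 40}}

```text
clock: 4.95
ee_pos: [0.5654, -0.276, 0.02]
ee_rot: [0.846, 0.371, -0.349, 0.154]
force: [1.8, 2.3, 6.5]
opening: 0.0516
gripper_force: 42.5
```

>>> {"fn": "arm_command", "kwargs": {"commands": [[0,0,0,-0.04,0,-0.04,0.5],[0,0,0,-0.04,0,-0.04,0.5],[0,0,0,0,0,-0.1,0.5],[0,0,0,0,0,-0.1,0.5],[0,0,0,0,0,-0.1,0.5],[0,0,0,0,0,-0.1,0.5],[0,0,0,0,0,-0.1,0.5],[0,0,0,0,0,-0.1,0.5]]}}

```text
clock: 5.95
ee_pos: [0.6072, -0.2294, 0.0999]
ee_rot: [0.846, 0.371, -0.35, 0.153]
force: [-0.4, -0.4, -1.7]
opening: 0.052
gripper_force: 41.8
```

Run:
```python
from h import *
st=state();print(st["ee_pos"],st["joint_positions"],st["force"],st["opening"])
# pre-pour: upright above; then pour. choose pour yaw
def pour(yaw,tip,lip):  # TCP so that lip at point
    Rt=cupR(yaw,45,tip);a=np.radians(yaw);cx=np.array([np.cos(a),np.sin(a),0]);t=np.radians(tip)
    X=np.cos(t)*cx-np.sin(t)*np.array([0,0,1]);Z=np.sin(t)*cx+np.cos(t)*np.array([0,0,1])
    g=np.array(lip)-.063*X-.015*Z;return g+.019*Rt[:,2],Rt
a=np.radians(-132.8);cx=np.array([np.cos(a),np.sin(a),0])
d=np.array([.4805,-.0516,0])
for tip in(0,40,65,90): print(tip,pour(-132.8,tip,d-.022*cx+[0,0,.06])[0])
p,Rt=pour(-132.8,40,d-.022*cx+[0,0,.075]);plan(p,Rt,10,.5)
```

```text
[ 0.6072 -0.2294  0.0999] [-0.1733  1.0658  0.7266  1.7253 -0.6358  2.3074] [-0.3755 -0.4388 -1.7196] 0.051979518301398346
0 [0.5291 0.0009 0.0316]
40 [0.5337 0.0058 0.0701]
65 [ 0.5272 -0.0012  0.0929]
90 [ 0.5148 -0.0146  0.1096]
turn deg 39.885683348156235 dist 0.24683589365586264 min rows 3.9493742984938023
[0.0, 0.0111, 0.0, 0.0651, -0.1423, -0.051, 0.5]
[0.0, 0.0111, 0.0, 0.0685, -0.1423, -0.0463, 0.5]
[0.0, 0.0111, 0.0, 0.0715, -0.1423, -0.0414, 0.5]
[0.0, 0.0111, 0.0, 0.0742, -0.1423, -0.0363, 0.5]
[0.0, 0.0111, 0.0, 0.0765, -0.1424, -0.0311, 0.5]
[0.0, 0.0111, 0.0, 0.0784, -0.1424, -0.0256, 0.5]
[0.0, 0.0111, 0.0, 0.08, -0.1424, -0.0201, 0.5]
[0.0, 0.0111, 0.0, 0.0811, -0.1424, -0.0145, 0.5]
[0.0, 0.0111, 0.0, 0.0819, -0.1424, -0.0088, 0.5]
[0.0, 0.0111, 0.0, 0.0823, -0.1425, -0.0031, 0.5]
```

>>> {"fn": "arm_command", "kwargs": {"commands": [[0,0.0111,0,0.065,-0.142,-0.051,0.5],[0,0.0111,0,0.068,-0.142,-0.046,0.5],[0,0.0111,0,0.071,-0.142,-0.041,0.5],[0,0.0111,0,0.074,-0.142,-0.036,0.5],[0,0.0111,0,0.076,-0.142,-0.031,0.5],[0,0.0111,0,0.078,-0.142,-0.026,0.5],[0,0.0111,0,0.08,-0.142,-0.02,0.5],[0,0.0111,0,0.081,-0.142,-0.014,0.5],[0,0.0111,0,0.082,-0.142,-0.009,0.5],[0,0.0111,0,0.082,-0.142,-0.003,0.5]]}}

```text
clock: 7.2
ee_pos: [0.5328, 0.0053, 0.085]
ee_rot: [0.915, 0.401, -0.039, 0.017]
force: [0.6, 0.0, -1.4]
opening: 0.0521
gripper_force: 42.3
```

```bash
cat >> h.py <<'E'
def pour(yaw,tip,lip):
    Rt=cupR(yaw,45,tip);a=np.radians(yaw);cx=np.array([np.cos(a),np.sin(a),0]);t=np.radians(tip)
    X=np.cos(t)*cx-np.sin(t)*np.array([0,0,1]);Z=np.sin(t)*cx+np.cos(t)*np.array([0,0,1])
    return np.array(lip)-.063*X-.015*Z+.019*Rt[:,2],Rt
E
python3 - <<'E'
from h import *
st=state();print(st["ee_pos"],st["joint_positions"],st["force"],st["opening"])
a=np.radians(-132.8);cx=np.array([np.cos(a),np.sin(a),0]);d=np.array([.4805,-.0516,0])
p0,R0=pour(-132.8,65,d-.022*cx+[0,0,.062]);plan(p0,R0,5,.5)
p,Rt=pour(-132.8,92,d-.022*cx+[0,0,.058]);plan(p,Rt,6,.5,start=(p0,R.from_matrix(R0)))
for n in("side","top"): cv2.imwrite(f"pics/{n}2.png",camera(n)[:,:,::-1])
a=crop(cv2.imread("pics/side2.png"),250,140,130,130,3);b=crop(cv2.imread("pics/top2.png"),240,150,130,130,3);cv2.imwrite("pics/c4.png",np.hstack([a,b]))
E
```

```text
[0.5328 0.0053 0.085 ] [-0.0703  0.4305 -0.235   0.9576 -0.0663  2.2464] [ 0.5569  0.0381 -1.4373] 0.052079583486629596
turn deg 24.837846700975636 dist 0.01305594472537974 min rows 2.3212940842033305
[0.0, 0.0138, 0.0001, -0.0124, 0.0004, -0.0122, 0.5]
[0.0, 0.0138, 0.0001, -0.0113, 0.0004, -0.0132, 0.5]
[0.0, 0.0138, 0.0001, -0.0102, 0.0004, -0.0141, 0.5]
[0.0, 0.0138, 0.0001, -0.0089, 0.0004, -0.015, 0.5]
[0.0, 0.0138, 0.0001, -0.0076, 0.0004, -0.0157, 0.5]
turn deg 27.00000000000001 dist 0.024223822975397886 min rows 2.5233644859813094
[0.0, 0.0125, 0.0, -0.0157, -0.0, -0.0218, 0.5]
[0.0, 0.0125, 0.0, -0.014, -0.0, -0.023, 0.5]
[0.0, 0.0125, 0.0, -0.0121, -0.0, -0.024, 0.5]
[0.0, 0.0125, 0.0, -0.0102, -0.0, -0.0249, 0.5]
[0.0, 0.0125, 0.0, -0.0082, -0.0, -0.0256, 0.5]
[0.0, 0.0125, 0.0, -0.0062, -0.0, -0.0262, 0.5]
```

View pics/c4.png

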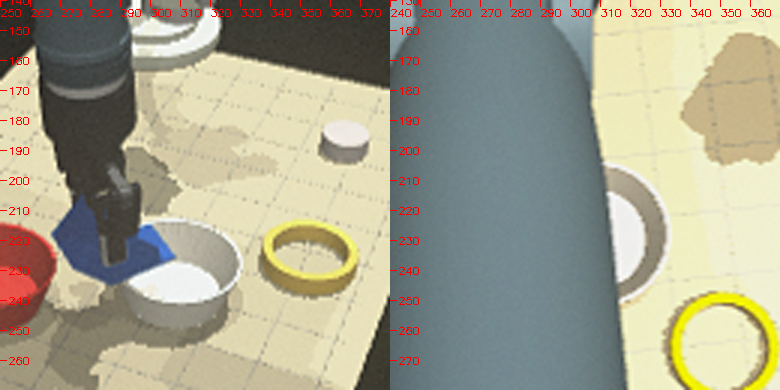

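The cup is held at a 40° tip with its lip at about (300,228) in the side view, over the near left half of the white dish. Pouring now.

>>> {"fn": "arm_command", "kwargs": {"commands": [[0,0.0138,0,-0.012,0,-0.012,0.5],[0,0.0138,0,-0.011,0,-0.013,0.5],[0,0.0138,0,-0.01,0,-0.014,0.5],[0,0.0138,0,-0.009,0,-0.015,0.5],[0,0.0138,0,-0.008,0,-0.016,0.5],[0,0,0,0,0,0,0.5],[0,0,0,0,0,0,0.5]]}}

```text
clock: 8.18
ee_pos: [0.5281, -0.0019, 0.0947]
ee_rot: [0.902, 0.396, 0.158, -0.069]
force: [0.2, -0.2, -1.9]
opening: 0.0514
gripper_force: 44.2
```

>>> {"fn": "arm_command", "kwargs": {"commands": [[0,0.0125,0,-0.016,0,-0.022,0.5],[0,0,0,0,0,0,0.5],[0,0.0125,0,-0.014,0,-0.023,0.5],[0,0,0,0,0,0,0.5],[0,0.0125,0,-0.012,0,-0.024,0.5],[0,0.0125,0,-0.01,0,-0.025,0.5],[0,0.0125,0,-0.008,0,-0.026,0.5],[0,0.0125,0,-0.006,0,-0.026,0.5],[0,0,0,0,0,0,0.5],[0,0,0,0,0,0,0.5]]}}

```text
clock: 9.43
ee_pos: [0.515, -0.0161, 0.1086]
ee_rot: [0.84, 0.369, 0.364, -0.159]
force: [0.4, -0.1, -0.7]
opening: 0.0519
gripper_force: 44.2
```

Run:
```python
from h import *
st=state();print(st["ee_pos"],st["joint_positions"],st["force"],st["opening"])
for n in("side","top"): cv2.imwrite(f"pics/{n}3.png",camera(n)[:,:,::-1])
a=crop(cv2.imread("pics/side3.png"),240,190,120,90,3);b=crop(cv2.imread("pics/top3.png"),240,190,120,90,3);cv2.imwrite("pics/c5.png",np.hstack([a,b]))
```

```text
[ 0.515  -0.0161  0.1086] [-0.6251  0.2357 -0.772   0.437   0.8097  1.7422] [ 0.363  -0.0659 -0.6855] 0.05187050117590621
```

View pics/c5.png

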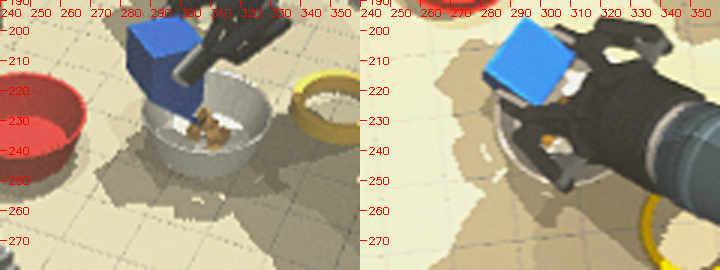

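The bushes lie in the white dish at about (308,233) in the side view, and the 1.0 N drop in load means the cup is empty. I'll lift it and swing it upright towards the coaster.

```bash
cat >> h.py <<'E'
def place(yaw,o,lean=45): # TCP for cup upright with origin at o
    Rt=cupR(yaw,lean);return np.array(o)+[0,0,.0334]+.019*Rt[:,2],Rt
E
python3 - <<'E'
from h import *
st=state();q=R.from_quat(st["ee_rot"]);up=st["ee_pos"]+[0,0,.07]
plan(up,q.as_matrix(),2,.5)
p,Rt=place(-50,[.423,.183,.06]);print(p);plan(p,Rt,15,.5,start=(up,q))
E
```

```text
turn deg 1.415704153840965e-14 dist 0.06999999999999999 min rows 1.1199999999999999
[0.0, 0.0, -0.0, 0.1703, 0.0005, -0.1595, 0.5]
[0.0, 0.0, -0.0, 0.1703, 0.0005, -0.1595, 0.5]
[0.4316 0.1727 0.08  ]
turn deg 116.90281461840758 dist 0.22871732955968105 min rows 10.92549669330912
[0.0003, -0.0137, -0.0168, -0.0068, -0.0841, 0.0567, 0.5]
[0.0003, -0.0137, -0.0168, 0.0069, -0.084, 0.0569, 0.5]
[0.0003, -0.0137, -0.0168, 0.0205, -0.0824, 0.0558, 0.5]
[0.0003, -0.0137, -0.0168, 0.0338, -0.0794, 0.0537, 0.5]
[0.0003, -0.0137, -0.0168, 0.0464, -0.0751, 0.0503, 0.5]
[0.0003, -0.0137, -0.0168, 0.0582, -0.0695, 0.046, 0.5]
[0.0003, -0.0137, -0.0168, 0.0689, -0.0627, 0.0406, 0.5]
[0.0003, -0.0137, -0.0168, 0.0784, -0.0549, 0.0344, 0.5]
[0.0003, -0.0137, -0.0168, 0.0863, -0.0462, 0.0273, 0.5]
[0.0003, -0.0137, -0.0168, 0.0927, -0.0367, 0.0197, 0.5]
[0.0003, -0.0137, -0.0168, 0.0974, -0.0266, 0.0116, 0.5]
[0.0003, -0.0137, -0.0168, 0.1003, -0.0162, 0.0031, 0.5]
[0.0003, -0.0137, -0.0168, 0.1013, -0.0056, -0.0056, 0.5]
[0.0003, -0.0137, -0.0168, 0.1005, 0.0051, -0.0143, 0.5]
[0.0003, -0.0137, -0.0168, 0.0978, 0.0155, -0.0229, 0.5]
```

>>> {"fn": "arm_command", "kwargs": {"commands": [[0,0,0,0.17,0,-0.16,0.5],[0,0,0,0.17,0,-0.16,0.5],[0,-0.0137,-0.0168,-0.007,-0.084,0.057,0.5],[0,-0.0137,-0.0168,0.007,-0.084,0.057,0.5],[0,-0.0137,-0.0168,0.02,-0.082,0.056,0.5],[0,-0.0137,-0.0168,0.034,-0.079,0.054,0.5],[0,-0.0137,-0.0168,0.046,-0.075,0.05,0.5],[0,-0.0137,-0.0168,0.058,-0.07,0.046,0.5],[0,-0.0137,-0.0168,0.069,-0.063,0.041,0.5]]}}

```text
clock: 10.65
ee_pos: [0.476, 0.0729, 0.1328]
ee_rot: [0.72, 0.674, 0.137, 0.097]
force: [-0.6, 0.2, -0.6]
opening: 0.0514
gripper_force: 44.2
```

>>> {"fn": "arm_command", "kwargs": {"commands": [[0,-0.0137,-0.0168,0.078,-0.055,0.034,0.5],[0,-0.0137,-0.0168,0.086,-0.046,0.027,0.5],[0,-0.0137,-0.0168,0.093,-0.037,0.02,0.5],[0,-0.0137,-0.0168,0.097,-0.027,0.012,0.5],[0,-0.0137,-0.0168,0.1,-0.016,0.003,0.5],[0,-0.0137,-0.0168,0.101,-0.006,-0.006,0.5],[0,-0.0137,-0.0168,0.1,0.005,-0.014,0.5],[0,-0.0137,-0.0168,0.098,0.015,-0.023,0.5],[0,0,0,0,0,0,0.5]]}}

```text
clock: 11.78
ee_pos: [0.4312, 0.1742, 0.0769]
ee_rot: [0.389, 0.835, -0.157, 0.356]
force: [-0.3, 0.0, -1.0]
opening: 0.0516
gripper_force: 44.2
```

Run:
```python
from h import *
st=state();print(st["ee_pos"],st["joint_positions"],st["force"],st["opening"])
p,Rt=place(-50,[.423,.183,.010]);print(p);plan(p,Rt,4,.5)
for n in("side","top"): cv2.imwrite(f"pics/{n}4.png",camera(n)[:,:,::-1])
a=crop(cv2.imread("pics/side4.png"),200,200,130,130,3);b=crop(cv2.imread("pics/top4.png"),180,180,130,130,3);cv2.imwrite("pics/c6.png",np.hstack([a,b]))
```

```text
[0.4312 0.1742 0.0769] [ 0.7335  0.3741 -0.6555  0.5556 -0.7985  1.6124] [-0.2902  0.0295 -1.0025] 0.05158841492725925
[0.4316 0.1727 0.03  ]
turn deg 1.215346552808847 dist 0.047004509673118575 min rows 0.7520721547698972
[0.0006, 0.0005, -0.0003, 0.0544, -0.0023, 0.0563, 0.5]
[0.0006, 0.0005, -0.0003, 0.0542, -0.002, 0.0565, 0.5]
[0.0006, 0.0005, -0.0003, 0.054, -0.0017, 0.0567, 0.5]
[0.0006, 0.0005, -0.0003, 0.0539, -0.0014, 0.0569, 0.5]
```

View pics/c6.png

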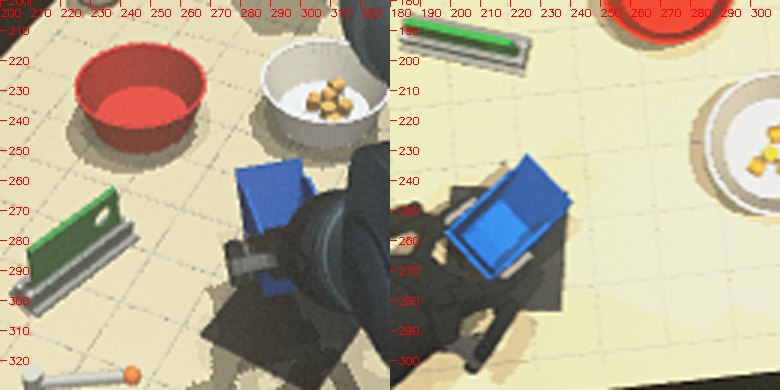

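The cup is empty and upright above the coaster, at about (220,258) in the top view. Lowering it.

>>> {"fn": "arm_command", "kwargs": {"commands": [[0.0006,0.0005,-0.0003,0.054,-0.002,0.056,0.5],[0.0006,0.0005,-0.0003,0.054,-0.002,0.056,0.5],[0.0006,0.0005,-0.0003,0.054,-0.002,0.057,0.5],[0.0006,0.0005,-0.0003,0.054,-0.001,0.057,0.5],[0,0,0,0.012,0,0.012,0.5],[0,0,0,0,0,0,0.5]]}}

```text
clock: 12.62
ee_pos: [0.4326, 0.1704, 0.0285]
ee_rot: [0.392, 0.836, -0.162, 0.347]
force: [0.9, 0.4, -0.5]
opening: 0.0514
gripper_force: 44.2
```

Run:
```python
from h import *
st=state();print(st["ee_pos"],st["force"])
p,Rt=place(-50,[.423,.183,.0035]);print(p,st["ee_pos"]-p);plan(p,Rt,2,.5)
```

```text
[0.4326 0.1704 0.0285] [ 0.9333  0.3843 -0.4887]
[0.4316 0.1727 0.0235] [ 0.001  -0.0023  0.005 ]
turn deg 0.22100163895898364 dist 0.005597920284680571 min rows 0.08956672455488913
[-0.0001, 0.0002, -0.0002, 0.0175, 0.0024, 0.0061, 0.5]
[-0.0001, 0.0002, -0.0002, 0.0175, 0.0024, 0.0061, 0.5]
```

Lowering further in 2 mm steps until the force changes.

>>> {"fn": "arm_command", "kwargs": {"commands": [[0,0,0,0.014,0,0.006,0.5],[0,0,0,0.01,0,0.006,0.5],[0,0,0,0.008,0,0.006,0.5],[0,0,0,0,0,0,0.5]]}}

```text
clock: 13.12
ee_pos: [0.4318, 0.1718, 0.0234]
ee_rot: [0.392, 0.836, -0.162, 0.348]
force: [-0.4, -0.5, -1.3]
opening: 0.0517
gripper_force: 44.2
```

>>> {"fn": "arm_command", "kwargs": {"commands": [[0,0,0,0.005,0,0.005,0.5],[0,0,0,0,0,0,0.5]]}}

```text
clock: 13.38
ee_pos: [0.432, 0.1717, 0.023]
ee_rot: [0.392, 0.836, -0.162, 0.348]
force: [-1.6, -0.3, 3.7]
opening: 0.052
gripper_force: 44.4
```

Contact at 3.7 N, so I'll release slowly and back off along the tool axis.

>>> {"fn": "arm_command", "kwargs": {"commands": [[0,0,0,0,0,0,0.7],[0,0,0,0,0,0,0.85],[0,0,0,0,0,0,1],[0,0,0,0,0,0,1],[0,0,0,0,0,0,1],[0,0,0,0,0,-0.1,1],[0,0,0,0,0,-0.2,1],[0,0,0,0,0,-0.2,1],[0,0,0,0,0,-0.2,1],[0,0,0,0,0,-0.2,1]]}}

```text
clock: 14.62
ee_pos: [0.37, 0.2455, 0.1184]
ee_rot: [0.392, 0.836, -0.162, 0.348]
force: [-0.3, 0.6, -0.1]
opening: 0.0854
gripper_force: 0.0
```

Run:
```python
from h import *
st=state();print(st["ee_pos"],st["joint_positions"],st["force"],st["opening"])
s=camera("side")[:,:,::-1].copy();t=camera("top")[:,:,::-1].copy();cv2.imwrite("pics/side5.png",s);cv2.imwrite("pics/top5.png",t)
a=crop(s,190,250,70,75,6,5);b=crop(t,170,170,70,100,5,5);b=cv2.copyMakeBorder(b,0,0,0,0,0);a=cv2.copyMakeBorder(a,0,500-450,0,0,0);cv2.imwrite("pics/c7.png",np.hstack([a,b]))
```

```text
[0.37   0.2455 0.1184] [ 0.9321  0.4059 -0.4598  0.9355 -0.7598  1.901 ] [-0.2644  0.6451 -0.1265] 0.0853509081873567
```

View pics/c7.png

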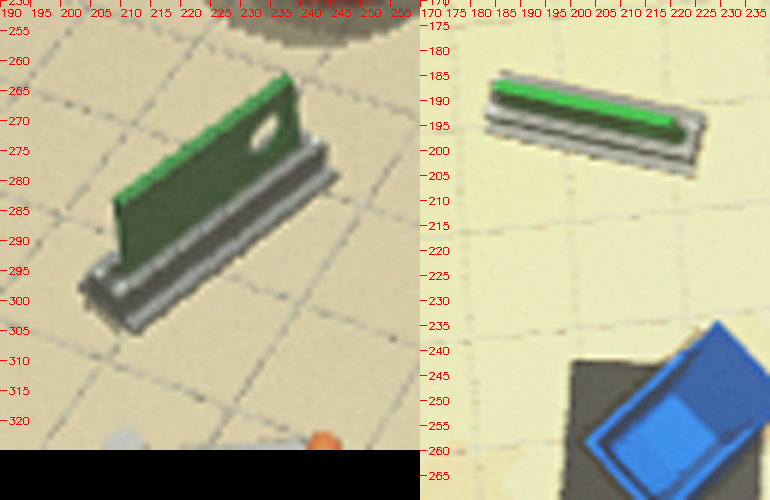

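The cup stands on the coaster, released. The tag's top edge runs from (209.1,282.9) to (237.8,262.2) in the side view and from (184.4,187.2) to (220.4,194.0) in the top view. The eye is at (233.6,271.4) in the side view, towards −y.

Run:
```python
from h import *
L,gl=tri((209.1,282.9),(184.4,187.2));E,ge=tri((237.8,262.2),(220.4,194.0));print("plus end",L,gl,"eye end",E,ge,np.linalg.norm(L-E))
x=(L-E)[:2];x/=np.linalg.norm(x);print("yaw",np.degrees(np.arctan2(x[1],x[0])));c=(L+E)/2
for p in((184.4,187.2),(220.4,194.0)):print("top plane .054",plane("top",*p,.054))
x3=np.r_[x,0];ez=np.array([*c[:2]+(-.029*x),.033]);print("eye proj",proj("side",ez),"centre",c)
t=cv2.imread("pics/top5.png")
# cup on coaster: blue
h=cv2.cvtColor(t,cv2.COLOR_BGR2HSV).astype(int);m=((h[...,0]>100)&(h[...,0]<130)&(h[...,1]>90)).astype(np.uint8);m[:,:180]=0;m[:230]=0;m[:,260:]=0
cc=max(cv2.findContours(m,0,1)[0],key=cv2.contourArea);Q=np.array([plane("top",*p,.05)[:2] for p in cc[:,0].astype(float)],np.float32);r=cv2.minAreaRect(Q);print("cup rim",r)
i=np.argsort(Q@[np.cos(np.radians(-50)),np.sin(np.radians(-50))]);
# peg geometry
print(plane("top",150,240,.012))
plan([.5,.3,.25],downR(70),5,1)
```

```text
plus end [0.6119 0.244  0.0555] 0.00010632187430127388 eye end [0.5855 0.157  0.053 ] 0.0008285629908866302 0.09092672952384223
yaw 73.11491064873346
top plane .054 [0.6123 0.2443 0.054 ]
top plane .054 [0.5857 0.157  0.054 ]
eye proj [233.238 271.728] centre [0.5987 0.2005 0.0543]
cup rim ((0.439206600189209, 0.16252022981643677), (0.05658075585961342, 0.08611883223056793), 37.96304702758789)
[0.4962 0.3472 0.012 ]
turn deg 53.77989929089722 dist 0.19096426765545238 min rows 5.026158812233385
[-0.0064, 0.0245, -0.0159, -0.163, 0.1776, -0.0821, 1]
[-0.0064, 0.0245, -0.0159, -0.166, 0.1648, -0.1006, 1]
[-0.0064, 0.0245, -0.0159, -0.1649, 0.1527, -0.1197, 1]
[-0.0064, 0.0245, -0.0159, -0.1597, 0.1417, -0.1387, 1]
[-0.0064, 0.0245, -0.0159, -0.1505, 0.1322, -0.1571, 1]
```

Run:
```python
from h import *
plan([.603,.215,.15],downR(-17.2),10,1)
```

```text
turn deg 71.50937547298417 dist 0.23632493415979178 min rows 6.683119203082634
[0.0063, 0.0114, 0.015, -0.0961, 0.1047, 0.0681, 1]
[0.0063, 0.0114, 0.015, -0.0901, 0.116, 0.057, 1]
[0.0063, 0.0114, 0.015, -0.0824, 0.1261, 0.046, 1]
[0.0063, 0.0114, 0.015, -0.073, 0.1351, 0.0353, 1]
[0.0063, 0.0114, 0.015, -0.0621, 0.1426, 0.0249, 1]
[0.0063, 0.0114, 0.015, -0.0498, 0.1487, 0.0151, 1]
[0.0063, 0.0114, 0.015, -0.0363, 0.1532, 0.0061, 1]
[0.0063, 0.0114, 0.015, -0.0218, 0.156, -0.0021, 1]
[0.0063, 0.0114, 0.015, -0.0066, 0.1571, -0.0094, 1]
[0.0063, 0.0114, 0.015, 0.009, 0.1565, -0.0155, 1]
```

>>> {"fn": "arm_command", "kwargs": {"commands": [[0.0063,0.0114,0.015,-0.096,0.105,0.068,1],[0.0063,0.0114,0.015,-0.09,0.116,0.057,1],[0.0063,0.0114,0.015,-0.082,0.126,0.046,1],[0.0063,0.0114,0.015,-0.073,0.135,0.035,1],[0.0063,0.0114,0.015,-0.062,0.143,0.025,1],[0.0063,0.0114,0.015,-0.05,0.149,0.015,1],[0.0063,0.0114,0.015,-0.036,0.153,0.006,1],[0.0063,0.0114,0.015,-0.022,0.156,-0.002,1],[0.0063,0.0114,0.015,-0.007,0.157,-0.009,1],[0.0063,0.0114,0.015,0.009,0.156,-0.015,1]]}}

```text
clock: 15.98
ee_pos: [0.6034, 0.2109, 0.1467]
ee_rot: [0.807, 0.591, -0.001, -0.001]
force: [-1.3, 0.4, -1.2]
opening: 0.0856
gripper_force: 0.0
```

Run:
```python
from h import *
st=state();print(st["ee_pos"],st["joint_positions"])
plan([.603,.215,.05],downR(-17.2),4,1)
```

```text
[0.6034 0.2109 0.1467] [0.237  0.5437 0.1231 1.1532 0.     2.1145]
turn deg 0.4112301483954565 dist 0.09683795877188597 min rows 1.5494073403501756
[-0.0001, 0.0001, -0.0003, 0.0066, -0.0023, 0.1612, 1]
[-0.0001, 0.0001, -0.0003, 0.0066, -0.0024, 0.1612, 1]
[-0.0001, 0.0001, -0.0003, 0.0065, -0.0025, 0.1612, 1]
[-0.0001, 0.0001, -0.0003, 0.0064, -0.0026, 0.1612, 1]
```

>>> {"fn": "arm_command", "kwargs": {"commands": [[0,0,0,0.007,-0.002,0.161,1],[0,0,0,0.007,-0.002,0.161,1],[0,0,0,0.006,-0.003,0.161,1],[0,0,0,0.006,-0.003,0.161,1],[0,0,-0.001,0,0,0.09,1],[0,0,0,0,0,0.083,1],[0,0,0,0,0,0,1]]}}

```text
clock: 16.85
ee_pos: [0.6013, 0.2154, 0.0242]
ee_rot: [0.804, 0.595, -0.002, 0.0]
force: [0.3, 0.1, 0.3]
opening: 0.0858
gripper_force: 0.0
```

Run:
```python
from h import *
st=state();print(st["force"],st["joint_positions"]);plan([.603,.215,.024],downR(-17.2),1,1)
```

```text
[0.3185 0.1098 0.3381] [ 0.2459  0.6346 -0.0541  0.8865 -0.0023  2.1137]
turn deg 0.3376348683956924 dist 0.0017959852859245817 min rows 0.03155466059772826
[-0.0004, 0.0007, 0.0005, 0.0006, 0.0118, 0.0016, 1]
```

>>> {"fn": "arm_command", "kwargs": {"commands": [[0,0,0,0,0.012,0,0.6],[0,0,0,0,0,0,0.2],[0,0,0,0,0,0,0],[0,0,0,0,0,0,0],[0,0,0,0,0,0,0],[0,0,0,0,0,0,0],[0,0,0,0,0,0,0],[0,0,0,0,0,0,0],[0,0,0,0,0,0,0]], "squeeze": 40}}

```text
clock: 17.98
ee_pos: [0.6039, 0.2154, 0.0255]
ee_rot: [0.804, 0.595, -0.001, 0.001]
force: [-0.4, 1.1, 3.1]
opening: 0.0053
gripper_force: 40.9
```

Run:
```python
from h import *
st=state();print(st["force"],st["ee_pos"],R.from_quat(st["ee_rot"]).as_matrix())
up=st["ee_pos"]+[0,0,.18]
```

```text
[-0.3983  1.0982  3.0884] [0.6039 0.2154 0.0255] [[ 0.2925  0.9563 -0.0016]
 [ 0.9563 -0.2925 -0.0026]
 [-0.003  -0.0008 -1.    ]]
```

Run:
```python
from h import *
st=state();q=R.from_quat(st["ee_rot"]);up=st["ee_pos"]+[0,0,.215]
plan(up,q.as_matrix(),5,0)
plan([.3946,.406,.24],downR(20.8),8,0,start=(up,q))
```

```text
turn deg 6.361358081556155e-15 dist 0.21499999999999997 min rows 3.4399999999999995
[-0.0, -0.0, -0.0, -0.0009, -0.0002, -0.2867, 0]
[-0.0, -0.0, -0.0, -0.0009, -0.0002, -0.2867, 0]
[-0.0, -0.0, -0.0, -0.0009, -0.0002, -0.2867, 0]
[-0.0, -0.0, -0.0, -0.0009, -0.0002, -0.2867, 0]
[-0.0, -0.0, -0.0, -0.0009, -0.0002, -0.2867, 0]
turn deg 37.81003798357148 dist 0.28306907188671543 min rows 4.529105150187447
[-0.0, 0.0001, -0.0131, 0.1009, -0.2132, 0.0003, 0]
[-0.0, 0.0001, -0.0131, 0.1181, -0.2042, 0.0003, 0]
[-0.0, 0.0001, -0.0131, 0.1345, -0.1938, 0.0003, 0]
[-0.0, 0.0001, -0.0131, 0.15, -0.182, 0.0003, 0]
[-0.0, 0.0001, -0.0131, 0.1645, -0.169, 0.0003, 0]
[-0.0, 0.0001, -0.0131, 0.1779, -0.1549, 0.0003, 0]
[-0.0, 0.0001, -0.0131, 0.1901, -0.1397, 0.0004, 0]
[-0.0, 0.0001, -0.0131, 0.2009, -0.1236, 0.0004, 0]
```

>>> {"fn": "arm_command", "kwargs": {"commands": [[0,0,0,-0.001,0,-0.15,0],[0,0,0,-0.001,0,-0.28,0],[0,0,0,-0.001,0,-0.33,0],[0,0,0,-0.001,0,-0.33,0],[0,0,0,-0.001,0,-0.33,0]]}}

```text
clock: 18.6
ee_pos: [0.6033, 0.215, 0.2391]
ee_rot: [0.804, 0.595, -0.002, 0.0]
force: [0.2, 0.6, -0.1]
opening: 0.0051
gripper_force: 40.5
```

>>> {"fn": "arm_command", "kwargs": {"commands": [[0,0,-0.0131,0.101,-0.213,0,0],[0,0,-0.0131,0.118,-0.204,0,0],[0,0,-0.0131,0.134,-0.194,0,0],[0,0,-0.0131,0.15,-0.182,0,0],[0,0,-0.0131,0.164,-0.169,0,0],[0,0,-0.0131,0.178,-0.155,0,0],[0,0,-0.0131,0.19,-0.14,0,0],[0,0,-0.0131,0.201,-0.124,0,0],[0,0,0,0,0,0,0]]}}

```text
clock: 19.73
ee_pos: [0.3926, 0.4067, 0.2375]
ee_rot: [0.567, 0.824, -0.003, -0.0]
force: [0.1, -0.4, -0.6]
opening: 0.0051
gripper_force: 40.5
```

Run:
```python
from h import *
st=state();print(st["ee_pos"],st["opening"],st["joint_positions"])
plan([.3946,.406,.164],downR(20.8),3,0)
```

```text
[0.3926 0.4067 0.2375] 0.005050628690653807 [ 0.6912  0.3604  0.0723  1.2877 -0.0006  1.8969]
turn deg 0.3142915628171362 dist 0.07356875255235695 min rows 1.1771000408377112
[-0.0002, 0.0001, 0.0001, -0.0027, 0.0044, 0.1634, 0]
[-0.0002, 0.0001, 0.0001, -0.0028, 0.0041, 0.1634, 0]
[-0.0002, 0.0001, 0.0001, -0.0029, 0.0039, 0.1634, 0]
```

>>> {"fn": "arm_command", "kwargs": {"commands": [[0,0,0,-0.003,0.004,0.163,0],[0,0,0,-0.003,0.004,0.163,0],[0,0,0,-0.003,0.004,0.163,0],[0,0,0,0,0,0,0]]}}

```text
clock: 20.23
ee_pos: [0.3957, 0.4029, 0.1624]
ee_rot: [0.569, 0.822, -0.004, -0.001]
force: [1.0, 0.7, -0.6]
opening: 0.0053
gripper_force: 40.5
```

Run:
```python
from h import *
st=state();print(st["ee_pos"],st["opening"])
s=camera("side")[:,:,::-1].copy();t=camera("top")[:,:,::-1].copy();cv2.imwrite("pics/side6.png",s);cv2.imwrite("pics/top6.png",t)
Rt=R.from_quat(st["ee_rot"]).as_matrix();eye=st["ee_pos"]+.0445*-Rt[:,0]*np.sign(Rt[1,0])+[0,0,.0075];print("eye",eye,proj("side",eye),proj("top",eye))
a=crop(s,180,270,100,75,4,5);b=crop(t,60,200,95,75,4,5);cv2.imwrite("pics/c8.png",np.hstack([a,b]))
plan([.4544,.4287,.150],downR(20.8),6,0)
```

```text
[0.3957 0.4029 0.1624] 0.00533115495157531
eye [0.4114 0.3613 0.1701] [266.6125 320.6203] [123.5028 272.8767]
turn deg 0.27526226161648926 dist 0.06407821297243127 min rows 1.0252514075589003
[-0.0001, 0.0001, -0.0001, 0.0028, 0.0692, 0.0164, 0]
[-0.0001, 0.0001, -0.0001, 0.0028, 0.0692, 0.0164, 0]
[-0.0001, 0.0001, -0.0001, 0.0027, 0.0692, 0.0165, 0]
[-0.0001, 0.0001, -0.0001, 0.0027, 0.0692, 0.0165, 0]
[-0.0001, 0.0001, -0.0001, 0.0026, 0.0692, 0.0166, 0]
[-0.0001, 0.0001, -0.0001, 0.0026, 0.0692, 0.0166, 0]
```

View pics/c8.png

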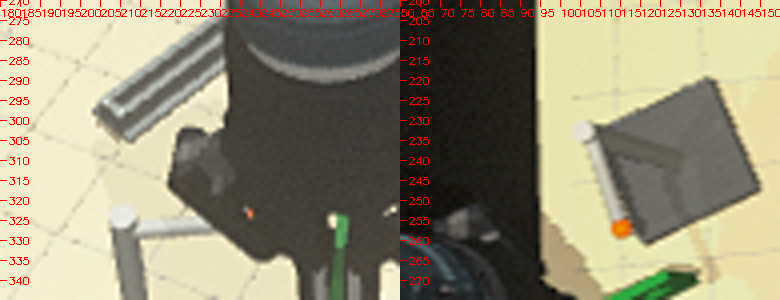

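The tag is seen edge-on. In the top view its eye end is near (133.5,268.5) and the ball is at (115.4,257). Checking that end against the prediction, and sighting the ball to the eye.

Run:
```python
from h import *
eye=np.array([.4114,.3613,.1701]);n=np.array([np.cos(np.radians(20.5)),np.sin(np.radians(20.5)),0]);tx=np.array([-n[1],n[0],0])
for nm,o in(("end top -n",-.016*tx-.003*n+[0,0,.021]),("end top +n",-.016*tx+.003*n+[0,0,.021]),("end bottom +n",-.016*tx+.003*n+[0,0,-.029])): print(nm,proj("top",eye+o),proj("side",eye+o))
t=cv2.imread("pics/top6.png");h=cv2.cvtColor(t,cv2.COLOR_BGR2HSV).astype(int);m=((h[...,0]>45)&(h[...,0]<75)&(h[...,1]>90)).astype(np.uint8);m[:260]=0;m[:,:90]=0;m[:,145:]=0
c=max(cv2.findContours(m,0,1)[0],key=cv2.contourArea)[:,0];print(c[c[:,0]>128].tolist())
bright=np.argwhere((m>0)&(h[...,2]>150));print(bright[:,1].max(),bright[bright[:,1]>=bright[:,1].max()-1])
```

```text
end top -n [127.6406 270.4072] [268.9696 305.423 ]
end top +n [126.5302 267.7875] [265.4981 305.2387]
end bottom +n [134.3758 268.7046] [265.8422 323.2328]
[[129, 272], [130, 272], [131, 271], [132, 270], [133, 270], [133, 269], [132, 268], [131, 268], [130, 268], [129, 268]]
126 [[268 125]
 [269 125]
 [269 126]]
```

Prediction and picture agree to within 1 px, about 2 mm. A 3 mm sideways correction first, then insert along the peg.

>>> {"fn": "arm_command", "kwargs": {"commands": [[0,0,0,0.02,0,0,0],[0,0,0,0,0.07,0.015,0],[0,0,0,0,0.07,0.015,0],[0,0,0,0,0.07,0.015,0],[0,0,0,0,0,0,0]]}}

```text
clock: 20.95
ee_pos: [0.4259, 0.419, 0.1574]
ee_rot: [0.569, 0.823, -0.002, -0.0]
force: [0.0, 0.2, -0.2]
opening: 0.0052
gripper_force: 40.5
```

Run:
```python
from h import *
st=state();print(st["force"],st["torque"],st["ee_pos"],"to peg frame eye:")
yh=np.array([-.355,.935,0]);xh=np.array([.935,.355,0]);e=st["ee_pos"]-.0445*yh+[0,0,.0075]-[.5039,.3999,0];print(e@xh,e@yh,e[2]-(.15-.2126*(e@xh)))
plan([.4544,.4287,.150],downR(20.8),3,0)
```

```text
[ 0.0441  0.2159 -0.1548] [ 0.0422  0.0058 -0.011 ] [0.4259 0.419  0.1574] to peg frame eye:
-0.06613900095623218 0.0010533286155699547 0.0008382746911226591
turn deg 0.24732877563966352 dist 0.030991831327554738 min rows 0.4958693012408758
[-0.0002, 0.0001, -0.0001, -0.0022, 0.0669, 0.0162, 0]
[-0.0002, 0.0001, -0.0001, -0.0023, 0.0669, 0.0163, 0]
[-0.0002, 0.0001, -0.0001, -0.0023, 0.0669, 0.0164, 0]
```

>>> {"fn": "arm_command", "kwargs": {"commands": [[0,0,0,-0.002,0.067,0.016,0],[0,0,0,-0.002,0.067,0.016,0],[0,0,0,-0.002,0.067,0.016,0],[0,0,0,0,0,0,0]]}}

```text
clock: 21.45
ee_pos: [0.4542, 0.4288, 0.1501]
ee_rot: [0.569, 0.823, -0.002, -0.0]
force: [-0.7, -0.4, 0.1]
opening: 0.0049
gripper_force: 40.5
```

Run:
```python
from h import *
st=state();print(st["force"],st["ee_pos"])
yh=np.array([-.355,.935,0]);xh=np.array([.935,.355,0]);e=st["ee_pos"]-.0445*yh+[0,0,.0075]-[.5039,.3999,0];print(e@xh,e@yh,e[2]-(.15-.2126*(e@xh)))
s=camera("side")[:,:,::-1].copy();t=camera("top")[:,:,::-1].copy()
a=crop(s,180,270,100,75,4,5);b=crop(t,60,200,95,75,4,5);cv2.imwrite("pics/c9.png",np.hstack([a,b]))
```

```text
[-0.6794 -0.3544  0.0563] [0.4542 0.4288 0.1501]
-0.03620802105313962 0.00010615144591449994 -6.684320180355696e-05
```

View pics/c9.png

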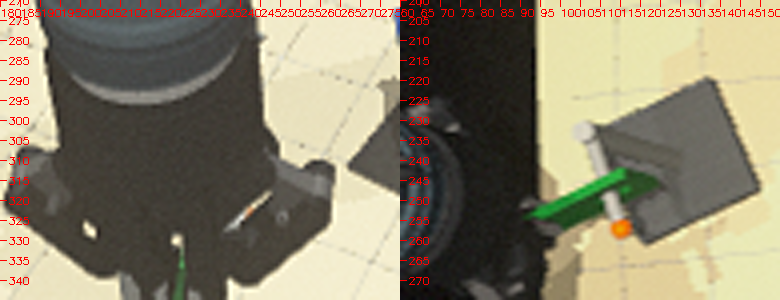

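The tag's green edge crosses the peg, with the ball at (115,257) still out in front, so the peg is through the eye. Lowering 4 mm, then releasing and rising.

>>> {"fn": "arm_command", "kwargs": {"commands": [[0,0,0,0,0,0.027,0],[0,0,0,0,0,0,0],[0,0,0,0,0,0,0.3],[0,0,0,0,0,0,0.5],[0,0,0,0,0,0,0.5],[0,0,0,0,0,0,0.5],[0,0,0,0,0,0,0.5],[0,0,0,0,0,-0.1,0.5],[0,0,0,0,0,-0.2,0.5],[0,0,0,0,0,-0.3,0.5]]}}

```text
clock: 22.8
ee_pos: [0.453, 0.4284, 0.2373]
ee_rot: [0.568, 0.823, -0.003, -0.0]
force: [1.0, 1.1, 0.2]
opening: 0.0425
gripper_force: 0.0
```

>>> {"fn": "arm_command", "kwargs": {"commands": [[0,0,0,0,0,-0.3,0.5],[0,0,0,-0.3,0,0,0.5],[0,0,0,-0.3,-0.3,0,0.5],[0,0,0,-0.3,-0.3,0,0.5],[0,0,0,-0.3,-0.3,0,0.5],[0,0,0,0,0,0,0.5],[0,0,0,0,0,0,0.5],[0,0,0,0,0,0,0.5],[0,0,0,0,0,0,0.5]]}}

```text
clock: 23.92
ee_pos: [0.3933, 0.2169, 0.2824]
ee_rot: [0.568, 0.823, -0.002, 0.0]
force: [-0.1, 0.3, -0.3]
opening: 0.0426
gripper_force: 0.0
```

Run:
```python
from h import *
st=state();print(st["force"],st["ee_pos"])
s=camera("side")[:,:,::-1].copy();t=camera("top")[:,:,::-1].copy()
cv2.imwrite("pics/c10.png",np.hstack([cv2.resize(s[150:420,170:370],None,fx=2,fy=2),cv2.resize(t[90:360,90:290],None,fx=2,fy=2)]))
```

```text
[-0.0736  0.2707 -0.3242] [0.3933 0.2169 0.2824]
```

View pics/c10.png

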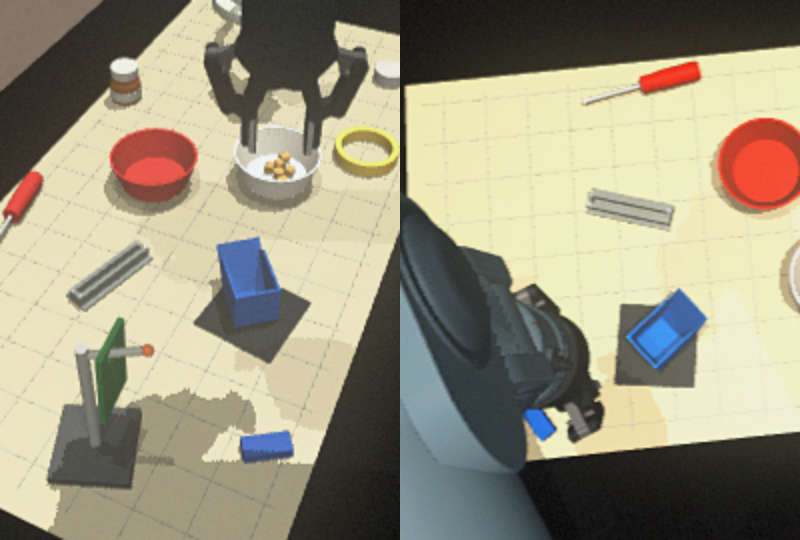

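The tag hangs on the peg (crop at (112,370)), the cup stands upright on the coaster, all bushes are in the white dish, and the bystanders are where they were. Handing in.

```bash
python3 -c "
from cell import *
print(hand_in())"
```

```text
the job is handed in; nothing more can be done
None
```

I've handed the job in at about 24 s on the clock. The last pictures show the bushes in the white dish, the empty cup upright on the coaster and the tag hanging on the peg; no verdict came back.

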